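# Bolt the bottom plate and hold the try square in the stud corner

### The arm

A 6-joint arm with a two-finger parallel gripper is mounted at the origin on the work surface. World frame = base frame: x ahead of the robot, y to its left, z up, the work surface at z = 0. Lengths are in m, angles in degrees, forces in N, time in s.
With the tool pointing down it reaches from about 0.3 to 0.875 m from the base axis. Payload 6.4 kg.
Tool frame: the origin (TCP) lies at the very end of the fingers, on their centre line; the grasp point (between the pads) lies bot.grip_depth behind it (bot.grip_depth is the distance from the TCP to the grasp point, in m); z points along the fingers, y is the line along which they close (so a half turn about z gives the same grasp; the last joint's range is limited). The gripper opens to 88 mm and grips with 3 to 60 N. Pads are 18 mm wide; open, the fingers measure 123 mm over their backs; the gripper's body (75 mm by 187 mm) begins 45 mm behind the grasp point.
Start: joints at [-81.95, 10.359, 92.074, -0, 77.567, -11.82], TCP at [0.195, -0.541, 0.239] pointing down, gripper open.
Joint ranges: [-171.53, 171.53], [-51.25, 118.39], [17.06, 147.69], [-65.23, 245.23], [0, 150.52], [-178.68, 178.68]. Speed limits (degrees/s): [147.25, 147.25, 172.46, 180, 180, 180].

### API

Orientations are given as [roll, pitch, yaw] about the fixed x, y, z axes, in that order (R = Rz(yaw) Ry(pitch) Rx(roll)).
In Python, from station import bot, grab_frame gives the robot as it stands (bot), with the cameras as plain functions.
- The arm moves only by the tool shift_gripper, called after ">>>" in YAML: its name, and indented under it one key for each argument. Schema: {"type":"object","properties":{"deltas":{"type":"array","items":{"type":"array","items":{"type":"number"},"minItems":7,"maxItems":7},"minItems":1,"maxItems":20},"only":{"type":"string"},"quiet":{"type":"boolean"},"lines":{"type":"string"}},"required":["deltas"],"additionalProperties":false}. deltas is a list of rows, 1 to 20 of them, each of 7 numbers: dx, dy, dz in fractions of the full range, 1 being 1 m, then a rotation vector rx, ry, rz in shares of 180 degrees (1.0 is 180 degrees), then the opening from 0.0 (shut) to 1.0 (fully open); each row is the pose to reach, as a shift and turn from the pose commanded when the call began, along the tool's axes at that moment; what a row does not reach only later rows make up. A row lasts 1/12 s, in which the tool goes at most 0.0417 m and 7.16 degrees, less where a joint would pass 70% of its speed; a pose out of reach is approached as far as the arm can. The fingers move at their own pace and stop on an object; the grip force is fixed at half the most. Time passes only in rows, so rows that do not move let the fingers close. The tool returns the time, the measured TCP pose, the force, the opening and the grip force at its end. only (a regular expression) keeps the lines of the reply that match it, lines (a string "A,B") keeps lines A to B, and quiet returns only ok. Shift and turn numbers lie between -1 and 1, and a call with a number outside is refused. Input that does not fit is refused with a message, and nothing moves.
- bot.observe(): the state, without advancing time (a new reading comes with each control period).
- grab_frame(name): name is "scene" or "top" or "wrist"; returns a dict with "frame" (480x640x3 uint8, red, green, blue), "range_z" (480x640 float32, m along the optical axis (not along the pixel's ray), 0 where there is no reading), "fx", "fy", "cx", "cy" (pixels), "rvec" (rotation vector, rad) and "tvec" (3), from world to camera coordinates, as OpenCV has them; the wrist camera has in their place "mount" (4x4, takes a point from camera to tool coordinates, whose origin is the TCP and whose axes are the flange's). Camera axes: x right, y down, z forward; pixel columns grow to the right and rows downward; lengths in m; the calibration is good to about 2 mm. The wrist camera is an equidistant fisheye: a pixel r from the principal point sees the ray r / f radians off the axis. A picture is of the moment at which its call begins: read the wrist's pose just before it.
- bot.sign_off(): hands the job in; it is judged then, once.
The state is a dict: "clock": time; "q": joint angles; "qd": joint speeds; "joint_torque": joint torques, N m; "tcp_pos": TCP position; "orientation": TCP orientation; "contact_force": force on the tool from outside, world axes, zero at the start; "torque": the same for the moment, N m; "grip_width": opening from 0.0 (shut) to 1.0 (fully open); "grip_force": force on a finger pad.
Only numpy, scipy, OpenCV 4.12 (cv2) and the standard library are available. Lean on these libraries where they do the work, as an engineer would, in place of code of your own. Each camera call takes 0.05 s, during which the arm holds its last target. There are 200 camera calls.

### The job

Drop the two steel bolts from the dark wooden rack, one by one, into the two bolt holes of the bottom plate, each right down until its head rests on the wood. Then take the try square and press it into the corner between stud and plate, on the side away from the bolts, stock flat on the plate and blade upright along the stud, until both faces touch; the job ends there, holding: finish while still gripping it and pushing it against the stud and down on the plate. Leave the spray can, tape measure, screwdriver and jar where they are.

Things in the scene. Friction and masses are not known exactly. Their poses are not given: they have to be found in the camera images.
- plate: Bottom plate: a pale timber 400 long (x) x 89 wide (y) x 38 high (z), fixed flat on the bench. Origin: centre of its underside, z up. Its x axis points from the square's side to the bolts' side. Its long axis lies within about 12 degrees of the bench's left-right line, +x to the robot's left. Two vertical through holes, 16 in diameter, lie on its centre line at x = +105 and x = +150.
- plate_hole0 (a point): Centre of the mouth (top, 38 above the bench) of the bolt hole nearer the stud, plate x = +105. Either bolt may go in either hole.
- plate_hole1 (a point): Centre of the mouth of the bolt hole near the plate's end, plate x = +150.
- stud: Stud: a short upright pale timber, 40 (x) x 89 (y) x 120 high, fixed on the plate, its axes parallel to the plate's. Origin: centre of its underside (on the plate's top), at plate x = +20. The face that the square must touch looks to -x and stands at plate x = 0; its top is 158 above the bench.
- corner (a point): The inside corner where the stud's -x face meets the plate's top, mid-width: plate x = 0, y = 0, 38 above the bench; axes parallel to the plate's.
- rack: Bolt rack: a dark wooden block 120 (x) x 50 (y) x 40 high, fixed on the bench, to the robot's left or right in front of the plate, its long axis within 0.4 rad of the bench's left-right line. Origin: centre of its underside. The bolts stand in two 15 mm holes at x = -30 and x = +30.
- bolt_a: Steel bolt, 60 g, standing upright in the rack: round shank 12 in diameter and 34 long, round flat head 22 in diameter and 24 high, from 34 to 58 above the origin. Origin: centre of the shank's foot, z up along the bolt. In the rack its origin is 6 above the bench; home in the plate, with the head on the wood, 4 above it.
- bolt_b: Steel bolt identical to bolt_a, in the rack's other hole.
- square: Try square, 0.4 kg, standing on the side without the rack. Dark wooden stock 180 (x) x 24 thick (y) x 30 high; upright steel blade 28 (x) x 5 (y), to 130 high, at the +x end, its outer edge flush with the stock's end face (x = +90). Origin: centre of the underside, z up. Its x axis is within 0.5 rad of the plate's. Grip across the stock near x = -20: the blade is in the way of a grip nearer to it.
- square_heel (a point): The square's outer corner: middle of the lower edge of its +x end face (square x = +90, y = 0, z = 0). It belongs at the corner point, with the square's axes parallel to the plate's: end face and blade edge on the stud, underside on the plate.
- spray: Blue spray can, 60 in diameter, 170 high, standing. Leave alone.
- tape: Yellow tape measure, 70 x 40 x 62 high. Leave alone.
- driver: Screwdriver lying on the bench off the plate's left end. Leave alone.
- jar: Closed jar, 70 in diameter, 90 high. Leave alone.

How it is judged:
By the outcome, as a careful person would: the job done as asked, in the order asked, and still so for the second after the job is handed in, while the arm keeps its last pose, push and grip.
It also fails if it takes over 72 s, if anything falls off the work surface, if the arm or the gripper's body presses on something with over 40 N, if the wrist force passes 120 N, or if a joint passes its speed limit or range.

## Working session

There is one attempt and no reset: what is moved stays moved. The work goes in short steps, Python scripts to look and compute and a tool call to move; the robot and the scene stay as the last step left them, time stands still between calls to the robot, and variables do not carry over. Pictures are saved under pics/ and viewed, at most 10 in all, crops included, and the job is handed in when it is done.

```bash
ls; mkdir -p pics; python3 - <<'E'
from station import bot, grab_frame
import cv2
s=bot.observe();print(s,bot.grip_depth)
for n in("scene","top"):
    f=grab_frame(n);print(n,[f[k] for k in("fx","fy","cx","cy","rvec","tvec")])
    cv2.imwrite(f"pics/{n}0.png",f["frame"][:,:,::-1])
E
```

```text
pics
station.py
{'clock': 0.0, 'q': array([-8.19519770e+01,  1.04018406e+01,  9.21295470e+01, -1.84485605e-03,
        7.75664838e+01, -1.18223010e+01]), 'qd': array([ 0.00600465,  0.0118325 ,  0.04830794,  0.08338551, -0.03795758,
        0.01294729]), 'joint_torque': array([ 3.82258304e-04, -4.33868337e+01, -3.41848612e+01,  7.01895612e-02,
        3.85067950e-02, -1.45220347e-04]), 'tcp_pos': array([ 0.19535062, -0.54024837,  0.23782844]), 'orientation': array([-1.79903836e+02, -1.82888842e-02,  1.98707074e+01]), 'contact_force': array([0.21813232, 0.54769786, 0.04942229]), 'torque': array([ 0.06813153,  0.02423029, -0.00583235]), 'grip_force': 0.0, 'grip_width': 1.002407201313075} 0.0187
scene [606.8615594215674, 606.8615594215674, 319.6562628935775, 230.1226193183229, array([ 1.79811997,  1.96867059, -0.61706148]), array([ 0.08511892, -0.42014658,  1.59057891])]
top [476.93342386955646, 476.93342386955646, 329.3964353407947, 233.5816882558651, array([ 2.27969477, -1.89106997,  0.21527262]), array([-0.10152147,  0.5260833 ,  0.92701932])]
```

View pics/scene0.png

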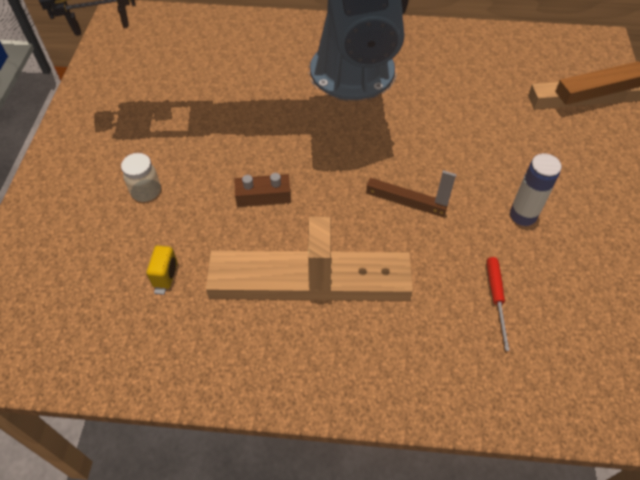

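View pics/top0.png

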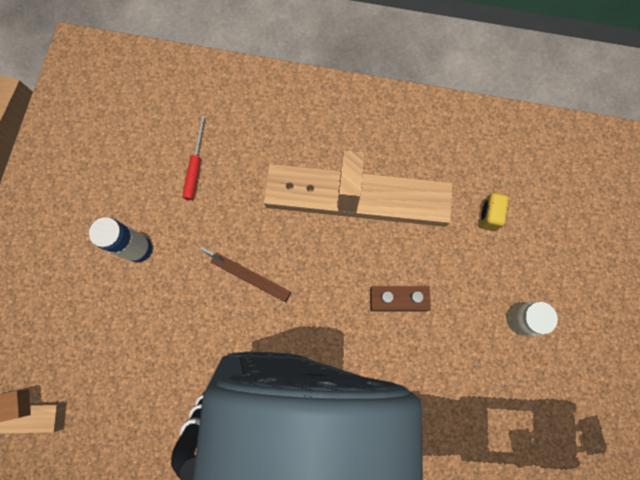

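The top view shows the holes at about (290,186) and (310,188), the stud at (350,180), and the bolt heads at (388,297) and (418,297). The square's stock runs from (213,257) to (289,297), with the blade at its left end. The scene view agrees.

```bash
cat > h.py <<'E'
import numpy as np, cv2
from station import bot, grab_frame
from scipy.spatial.transform import Rotation as R
def cast(f,uv,z):
    uv=np.atleast_2d(np.array(uv,float)); M=cv2.Rodrigues(f["rvec"])[0]; c=-M.T@f["tvec"]
    d=np.c_[(uv[:,0]-f["cx"])/f["fx"],(uv[:,1]-f["cy"])/f["fy"],np.ones(len(uv))]@M
    return c+d*((z-c[2])/d[:,2])[:,None]
def blobs(mask,box,amin):
    x0,y0,x1,y1=box; m=np.zeros(mask.shape,np.uint8); m[y0:y1,x0:x1]=mask[y0:y1,x0:x1]*255
    cs,_=cv2.findContours(m,cv2.RETR_EXTERNAL,cv2.CHAIN_APPROX_NONE)
    return sorted([c for c in cs if cv2.contourArea(c)>=amin],key=lambda c:-cv2.contourArea(c))
def cen(c):
    m=cv2.moments(c); return m["m10"]/m["m00"],m["m01"]/m["m00"]
def tool():
    s=bot.observe(); return np.array(s["tcp_pos"]),R.from_euler("xyz",s["orientation"],degrees=True)
def delta(p,yaw):
    "shift in tool axes and turn about tool z to TCP p, tool pointing down with y-axis yaw (mod 180)"
    t,r=tool(); rel=(r.inv()*R.from_euler("xyz",[180,0,yaw],degrees=True)).as_rotvec(degrees=True)
    print("shift",np.round(r.inv().apply(np.array(p)-t),4),"turn",np.round(rel,2))
E
python3 - <<'E'
from h import *
for n,bh,bb,bs,bp in(("top",(280,175,322,198),(370,285,432,312),(195,240,300,308),(255,160,460,230)),("scene",(350,260,398,282),(235,165,292,190),(360,170,450,220),(200,245,420,303))):
    f=grab_frame(n); im=f["frame"]; hsv=cv2.cvtColor(im,cv2.COLOR_RGB2HSV); H,S,V=[hsv[...,i].astype(int) for i in range(3)]
    print(n)
    for c in blobs(V<110,bh,4)[:3]: print(" hole",cv2.contourArea(c),np.round(cen(c),1),np.round(cast(f,cen(c),.038),4))
    for c in blobs((S<70)&(V>80),bb,8)[:4]: print(" bolt",cv2.contourArea(c),np.round(cen(c),1),np.round(cast(f,cen(c),.064),4))
    for c in blobs((V<120)&(S>90),bs,40)[:2]:
        b=cv2.boxPoints(cv2.minAreaRect(c)); print(" stock",cv2.contourArea(c),np.round(b),np.round(cast(f,b,.03),4).tolist())
    print(" px stock",hsv[275,250] if n=="top" else hsv[195,405]," plate",hsv[200,420] if n=="top" else hsv[270,260]," bench",hsv[240,400])
    cr=[im[140:320,190:460],im[160:310,200:460]][n=="scene"]
    cv2.imwrite(f"pics/{n}c.png",cv2.resize(cr,None,fx=2.9,fy=2.9,interpolation=cv2.INTER_CUBIC)[:,:,::-1])
E
```

```text
top
 hole 14.0 [289.2 185.1] [[0.6304 0.1037 0.038 ]]
 hole 13.0 [309.6 187.4] [[0.6334 0.0592 0.038 ]]
 bolt 98.0 [387.  296.7] [[ 0.4289 -0.1399  0.064 ]]
 bolt 96.5 [417.1 296.8] [[ 0.4399 -0.199   0.064 ]]
 stock 796.5 [[211. 262.]
 [216. 252.]
 [291. 292.]
 [286. 302.]] [[0.435, 0.2327, 0.03], [0.4591, 0.2265, 0.03], [0.4062, 0.0535, 0.03], [0.3829, 0.0604, 0.03]]
 px stock [ 10 137 108]  plate [ 15 110 201]  bench [ 13 116 173]
scene
 hole 9.5 [385.2 271.7] [[0.6308 0.1017 0.038 ]]
 hole 8.5 [362.3 271.3] [[0.634  0.0566 0.038 ]]
 bolt 85.0 [247.3 181. ] [[ 0.4481 -0.1996  0.064 ]]
 bolt 83.5 [275.1 179. ] [[ 0.4372 -0.1412  0.064 ]]
 stock 1186.5 [[364. 194.]
 [369. 177.]
 [449. 201.]
 [445. 218.]] [[0.4336, 0.0509, 0.03], [0.3859, 0.0594, 0.03], [0.4365, 0.2347, 0.03], [0.4819, 0.223, 0.03]]
 px stock [ 11 166 103]  plate [ 14 135 198]  bench [ 13 144 174]
```

View pics/topc.png

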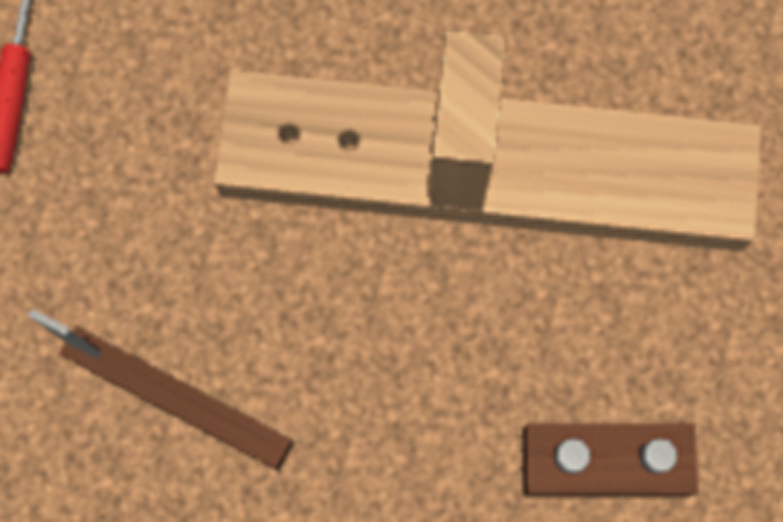

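```bash
python3 - <<'E'
from h import *
delta([.436,-.17,.2],100)
for n in("top","scene"):
    f=grab_frame(n); M=cv2.Rodrigues(f["rvec"])[0]; print(n,-M.T@f["tvec"])
E
```

```text
shift [ 0.3522 -0.2666  0.0385] turn [-4.000e-02 -5.000e-02 -8.013e+01]
top [ 0.31940112 -0.04165925  1.02111826]
scene [1.25441608 0.02976587 1.06736309]
```

The rows are not in the units I measure in: turns go in shares of 180 degrees. I convert before sending: -80 degrees is -0.4444.

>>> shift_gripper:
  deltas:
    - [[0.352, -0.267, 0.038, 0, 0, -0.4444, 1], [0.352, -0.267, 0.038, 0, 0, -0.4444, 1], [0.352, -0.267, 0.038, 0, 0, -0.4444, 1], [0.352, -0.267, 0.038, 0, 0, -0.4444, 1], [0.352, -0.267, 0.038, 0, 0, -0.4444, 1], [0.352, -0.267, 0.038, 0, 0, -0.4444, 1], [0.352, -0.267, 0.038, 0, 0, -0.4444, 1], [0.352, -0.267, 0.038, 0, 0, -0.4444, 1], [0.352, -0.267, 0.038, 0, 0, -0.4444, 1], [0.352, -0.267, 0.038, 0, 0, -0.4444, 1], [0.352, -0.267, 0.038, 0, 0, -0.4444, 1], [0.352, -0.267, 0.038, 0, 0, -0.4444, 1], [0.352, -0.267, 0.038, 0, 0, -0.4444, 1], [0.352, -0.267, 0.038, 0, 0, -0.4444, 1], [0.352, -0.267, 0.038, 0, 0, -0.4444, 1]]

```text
refused: deltas[0]: the value is too long (schema: maxItems 7). Nothing was moved.
```

The error is about the shape of the input: a list of rows, each a list of 7 numbers. Fixing that and sending the same move.

>>> shift_gripper:
  deltas:
    - [0.352, -0.267, 0.038, 0, 0, -0.4444, 1]
    - [0.352, -0.267, 0.038, 0, 0, -0.4444, 1]
    - [0.352, -0.267, 0.038, 0, 0, -0.4444, 1]
    - [0.352, -0.267, 0.038, 0, 0, -0.4444, 1]
    - [0.352, -0.267, 0.038, 0, 0, -0.4444, 1]
    - [0.352, -0.267, 0.038, 0, 0, -0.4444, 1]
    - [0.352, -0.267, 0.038, 0, 0, -0.4444, 1]
    - [0.352, -0.267, 0.038, 0, 0, -0.4444, 1]
    - [0.352, -0.267, 0.038, 0, 0, -0.4444, 1]
    - [0.352, -0.267, 0.038, 0, 0, -0.4444, 1]
    - [0.352, -0.267, 0.038, 0, 0, -0.4444, 1]
    - [0.352, -0.267, 0.038, 0, 0, -0.4444, 1]
    - [0.352, -0.267, 0.038, 0, 0, -0.4444, 1]
    - [0.352, -0.267, 0.038, 0, 0, -0.4444, 1]
    - [0.352, -0.267, 0.038, 0, 0, -0.4444, 1]

```text
clock: 1.55
tcp_pos: [0.4354, -0.1711, 0.2009]
orientation: [-180.0, 0.0, 99.7]
contact_force: [-0.1, -0.4, -0.9]
grip_width: 0.997
grip_force: 0.0
```

```bash
python3 - <<'E'
from h import *
t,r=tool(); f=grab_frame("wrist"); print(t,r.as_euler("xyz",degrees=True)); print({k:f[k] for k in f if k not in("frame","range_z")})
cv2.imwrite("pics/w1.png",f["frame"][:,:,::-1])
E
```

```text
[ 0.43538044 -0.17108194  0.20085805] [-1.79997398e+02  2.48052680e-02  9.96992300e+01]
{'fx': 371.64829954431775, 'fy': 371.64829954431775, 'cx': 318.38400403089196, 'cy': 241.28098849686234, 'mount': array([[ 1.29305847e-05, -9.47243278e-01, -3.20515480e-01,
         8.38962964e-02],
       [ 9.99999776e-01, -2.02310350e-04,  6.38245930e-04,
         2.21060906e-04],
       [-6.69417765e-04, -3.20515416e-01,  9.47243063e-01,
        -1.45478013e-01],
       [ 0.00000000e+00,  0.00000000e+00,  0.00000000e+00,
         1.00000000e+00]])}
```

View pics/w1.png

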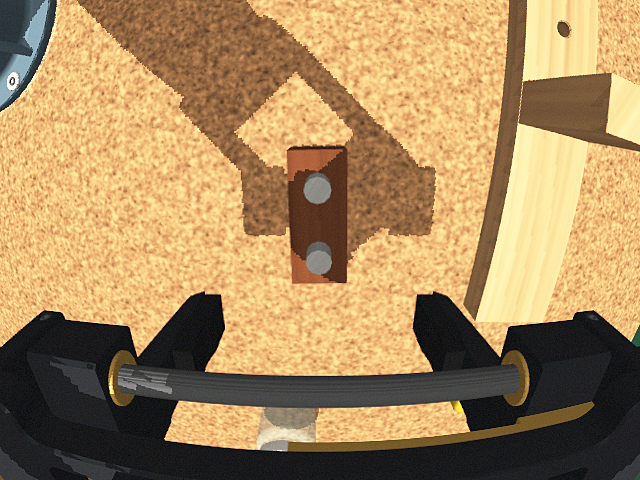

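The wrist view shows the bolt heads at about (317,187) and (318,258). The rack is between the fingers' tips ahead of the camera, and the plate and stud are at right.

```bash
cat >> h.py <<'E'
def wrist():
    t,r=tool(); f=grab_frame("wrist"); v,u=np.mgrid[:480,:640]
    x=(u-f["cx"])/f["fx"]; y=(v-f["cy"])/f["fy"]; th=np.hypot(x,y)+1e-9
    d=np.dstack([x/th*np.tan(th),y/th*np.tan(th),np.ones_like(th)])   # per unit of optical depth
    m=f["mount"]; M=r.as_matrix()@m[:3,:3]; c=t+r.apply(m[:3,3]); f["c"]=c; f["dir"]=d@M.T
    f["xyz"]=c+f["dir"]*f["range_z"][...,None]; f["hsv"]=cv2.cvtColor(f["frame"],cv2.COLOR_RGB2HSV).astype(int); return f
def wcast(f,uv,z):
    d=np.array([cv2.remap(f["dir"][...,i].astype(np.float32),np.float32([[uv[0]]]),np.float32([[uv[1]]]),1)[0,0] for i in range(3)])
    return f["c"]+d*(z-f["c"][2])/d[2]
E
python3 - <<'E'
from h import *
f=wrist(); Z=f["xyz"][...,2]; H,S,V=[f["hsv"][...,i] for i in range(3)]
m=(abs(Z-.064)<.007)&(f["range_z"]>0)
for c in blobs(m&(S<80),(280,160,360,290),60):
    (u,v),rad=cv2.minEnclosingCircle(c); print("bolt depth",cv2.contourArea(c),cen(c),u,v,rad,wcast(f,cen(c),.064))
print(np.round(Z[[187,258,225],[317,318,318]],4))
for c in blobs(S<80,(280,160,360,290),60): print("grey",cv2.contourArea(c),cen(c),cv2.boundingRect(c))
E
```

```text
bolt depth 566.0 (317.17226148409895, 189.3321554770318) 317.18115234375 189.20289611816406 14.159195899963379 [ 0.42970428 -0.14123037  0.064     ]
bolt depth 516.5 (318.5543723781865, 260.50467892868664) 318.5 260.4583435058594 13.694757461547852 [ 0.44065597 -0.19905044  0.064     ]
[0.0633 0.0633 0.0399]
grey 661.5 (318.56059460821365, 257.7094986142605) (306, 241, 26, 34)
grey 652.5 (317.1522349936143, 187.95402298850576) (303, 172, 29, 32)
```

```bash
python3 -c "
from h import *
delta([.430,-.1405,.044],100.6)"
```

```text
shift [ 3.130e-02 -1.000e-04  1.569e-01] turn [ 0.01  0.02 -0.91]
```

In the tool's units: -1 degrees is -0.0056.

>>> shift_gripper:
  deltas:
    - [0.0313, 0, 0.07, 0, 0, -0.0056, 1]
    - [0.0313, 0, 0.07, 0, 0, -0.0056, 0.6]
    - [0.0313, 0, 0.1, 0, 0, -0.0056, 0.6]
    - [0.0313, 0, 0.13, 0, 0, -0.0056, 0.6]
    - [0.0313, 0, 0.157, 0, 0, -0.0056, 0.6]
    - [0.0313, 0, 0.157, 0, 0, -0.0056, 0.6]
    - [0.0313, 0, 0.157, 0, 0, -0.0056, 0.6]
    - [0.0313, 0, 0.157, 0, 0, -0.0056, 0]
    - [0.0313, 0, 0.157, 0, 0, -0.0056, 0]
    - [0.0313, 0, 0.157, 0, 0, -0.0056, 0]
    - [0.0313, 0, 0.157, 0, 0, -0.0056, 0]
    - [0.0313, 0, 0.157, 0, 0, -0.0056, 0]
    - [0.0313, 0, 0.157, 0, 0, -0.0056, 0]

```text
clock: 2.73
tcp_pos: [0.4306, -0.1397, 0.0448]
orientation: [180.0, 0.1, 100.9]
contact_force: [-4.0, -0.4, 7.7]
grip_width: 0.24
grip_force: 30.0
```

>>> shift_gripper:
  deltas:
    - [0, 0, -0.04, 0, 0, 0, 0]
    - [0, 0, -0.08, 0, 0, 0, 0]
    - [0, 0, -0.09, 0, 0, 0, 0]
    - [0, 0, -0.09, 0, 0, 0, 0]

```text
clock: 3.07
tcp_pos: [0.4328, -0.1406, 0.1373]
orientation: [179.7, 0.3, 100.9]
contact_force: [0.0, 0.7, -0.7]
grip_width: 0.239
grip_force: 30.0
```

```bash
python3 -c "
from h import *
delta([.46,.058,.135],93.8);delta([.6335,.058,.135],93.8)"
```

```text
shift [0.1899 0.0642 0.0017] turn [0.35 0.29 7.09]
shift [0.1571 0.2346 0.0028] turn [0.35 0.29 7.09]
```

In the tool's units: 7 degrees is 0.0389.

>>> shift_gripper:
  deltas:
    - [0.19, 0.064, 0, 0, 0, 0.0389, 0]
    - [0.19, 0.064, 0, 0, 0, 0.0389, 0]
    - [0.19, 0.064, 0, 0, 0, 0.0389, 0]
    - [0.19, 0.064, 0, 0, 0, 0.0389, 0]
    - [0.19, 0.064, 0, 0, 0, 0.0389, 0]
    - [0.157, 0.234, 0, 0, 0, 0.0389, 0]
    - [0.157, 0.234, 0, 0, 0, 0.0389, 0]
    - [0.157, 0.234, 0, 0, 0, 0.0389, 0]
    - [0.157, 0.234, 0, 0, 0, 0.0389, 0]
    - [0.157, 0.234, 0, 0, 0, 0.0389, 0]
    - [0.157, 0.234, 0, 0, 0, 0.0389, 0]
    - [0.157, 0.234, 0, 0, 0, 0.0389, 0]

```text
clock: 4.07
tcp_pos: [0.6288, 0.0593, 0.1312]
orientation: [-179.8, -0.0, 93.9]
contact_force: [0.1, 0.6, -0.7]
grip_width: 0.24
grip_force: 30.0
```

```bash
python3 - <<'E'
from h import *
f=wrist(); cv2.imwrite("pics/w2.png",f["frame"][:,:,::-1])
np.save("w2.npy",f["xyz"])
E
```

```text
(no output)
```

View pics/w2.png

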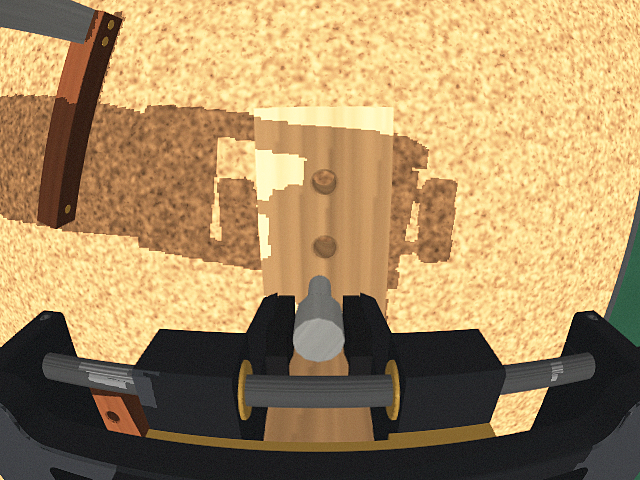

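The wrist view shows the holes at about (324,182) and (325,246). The bolt is upright in the fingers, with its foot near (319,283).

```bash
python3 - <<'E'
from h import *
f=wrist(); t,r=tool(); print(t,r.as_euler("xyz",degrees=True)); V=f["hsv"][...,2]
print(V[246,300:350:2]); print(V[225:270:2,325]); print(V[182,300:350:2]); print(V[160:205:2,324])
for box in((306,165,343,200),(306,228,344,264)):
    x0,y0,x1,y1=box; med=np.median(V[y0:y1,x0:x1]); 
    for th in(.82,.88):
        c=blobs(V<th*med,box,60)
        if c:
            c=cv2.convexHull(c[0]); (u,v),ax,a=cv2.fitEllipse(c); print(th,med,cv2.contourArea(c),np.round([u,v,*ax,*cen(c)],1),np.round(wcast(f,cen(c),.038),4),np.round(wcast(f,(u,v),.038),4))
S=f["hsv"][...,1]; g=(S<60)&(V>90)
for row in range(270,320,4):
    k=np.where(g[row,295:345])[0]; print(row,k.min()+295 if len(k) else None,k.max()+295 if len(k) else None)
for z in(.093,): print(wcast(f,(319.5,283),z))
cv2.imwrite("pics/w2c.png",cv2.resize(f["frame"][150:370,250:400],None,fx=2.7,fy=2.7,interpolation=cv2.INTER_CUBIC)[:,:,::-1])
E
```

```text
[0.62849335 0.05928094 0.1325659 ] [-1.79845486e+02 -2.44619948e-02  9.38731991e+01]
[192 177 179 184 192 195 174 123 117 132 138 142 138 136 132 132 132 127
 140 175 191 191 200 200 197]
[200 203 201 200 201 158 168 145 144 139 134 139 146 135 137 120 122 191
 203 205 199 203 204]
[255 196 184 183 186 181 148 115 140 189 175 171 150 163 176 185 140 118
 131 170 191 184 191 205 196]
[205 200 201 206 197 157 194 190 162 149 162 150 175 134 137 135 124 152
 201 208 210 209 210]
0.82 179.0 415.5 [324.8 181.6  24.7  25.  325.2 182.2] [0.6299 0.1031 0.038 ] [0.6296 0.1035 0.038 ]
0.88 179.0 463.0 [324.8 181.4  24.9  25.6 325.2 181.9] [0.6299 0.1033 0.038 ] [0.6297 0.1036 0.038 ]
0.82 185.0 380.5 [325.2 246.4  22.   23.4 325.2 246.5] [0.6332 0.0589 0.038 ] [0.6331 0.059  0.038 ]
0.88 185.0 434.0 [325.4 246.7  23.5  24.7 325.4 246.6] [0.6333 0.0588 0.038 ] [0.6333 0.0588 0.038 ]
270 None None
274 None None
278 312 326
282 310 329
286 309 330
290 308 330
294 308 330
298 305 332
302 301 337
306 296 339
310 297 340
314 295 341
318 295 341
[0.62938463 0.05686864 0.093     ]
```

View pics/w2c.png

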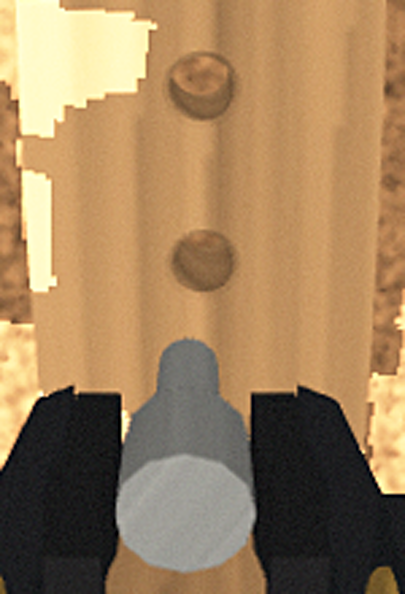

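```bash
python3 - <<'E'
from h import *
f=wrist(); t,r=tool(); S,V=f["hsv"][...,1],f["hsv"][...,2]
g=(S<75)&(V>70)
c=blobs(g,(300,265,340,296),40)[0]; top=c[:,0,1].min(); print(top, cv2.boundingRect(c))
x=r.apply([1,0,0]); foot=wcast(f,(319.3,top-.5),t[2]-.038)-.006*x
hd=blobs(g&(V>135),(285,310,360,365),100)
print("foot",foot,"tcp",t,"rel tool",r.inv().apply(foot-t))
for h in hd[:1]: print("head",cen(h),cv2.boundingRect(h),"rel",r.inv().apply(wcast(f,cen(h),t[2]+.02)-t))
off=(foot-t)*[1,1,0]
for h in([.6333,.0589],[.6298,.1034]): delta(np.r_[h,.0435]-off,94.2)
E
```

```text
275 (308, 275, 23, 21)
foot [0.62939629 0.05657364 0.09518117] tcp [0.62879016 0.05928516 0.1331828 ] rel tool [-0.00275657  0.0004843   0.03800013]
head (317.95915129883, 339.74360499702556) (293, 318, 51, 44) rel [ 0.00011854 -0.00015882 -0.01999973]
shift [0.002  0.0042 0.0897] turn [-0.09 -0.02 -0.33]
shift [0.0467 0.0037 0.0897] turn [-0.09 -0.02 -0.33]
```

In the tool's units: -0.3 degrees is -0.0017.

>>> shift_gripper:
  deltas:
    - [0.002, 0.0042, 0.03, 0, 0, -0.0017, 0]
    - [0.002, 0.0042, 0.046, 0, 0, -0.0017, 0]
    - [0.002, 0.0042, 0.046, 0, 0, -0.0017, 0]
    - [0.002, 0.0042, 0.046, 0, 0, -0.0017, 0]

```text
clock: 4.55
tcp_pos: [0.6331, 0.0615, 0.0874]
orientation: [-179.9, -0.0, 94.2]
contact_force: [0.6, 0.2, 0.4]
grip_width: 0.241
grip_force: 30.0
```

```bash
python3 - <<'E'
from h import *
f=wrist(); t,r=tool()
cv2.imwrite("pics/w3.png",cv2.resize(f["frame"][225:365,260:380],None,fx=4,fy=4,interpolation=cv2.INTER_CUBIC)[:,:,::-1])
P=r.inv().apply(f["xyz"].reshape(-1,3)-t).reshape(480,640,3)
for v in range(262,318,4): print(v,np.round(P[v,319],4), f["hsv"][v,319])
E
```

```text
262 [ 0.0052 -0.0007  0.0522] [ 16 135 161]
266 [-0.0117 -0.0007  0.0871] [ 15 126 146]
270 [-0.0117 -0.0007  0.0802] [ 15 125 135]
274 [-0.0116 -0.0007  0.0735] [ 15 114 136]
278 [ 0.003  -0.0006  0.0351] [ 38  17 118]
282 [ 0.0036 -0.0006  0.0288] [ 27  20 115]
286 [ 0.0031 -0.0006  0.0251] [ 17  15 117]
290 [ 0.0036 -0.0006  0.0195] [ 60   2 113]
294 [ 0.0087 -0.0006  0.005 ] [ 30  18 115]
298 [ 0.009  -0.0006  0.0005] [ 36  11 113]
302 [ 0.0091 -0.0006 -0.0035] [ 30   9 111]
306 [ 0.0087 -0.0006 -0.0063] [ 53   9 118]
310 [ 0.0085 -0.0006 -0.0094] [ 18  11 112]
314 [ 0.0097 -0.0006 -0.0148] [ 30   7 116]
```

View pics/w3.png

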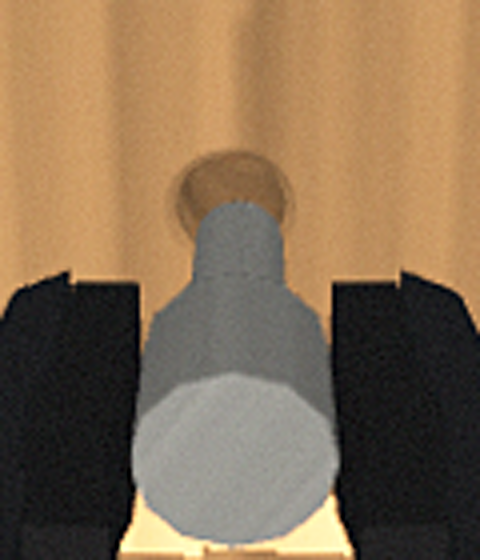

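The foot is at about (320,275), just above the hole mouth, which is centred near (319,272). Depth shows the bolt upright, about 2.7 mm off the TCP, and I have allowed for that. Inserting now.

>>> shift_gripper:
  deltas:
    - [0, -0.0004, 0.01, 0, 0, 0, 0]
    - [0, -0.0004, 0.02, 0, 0, 0, 0]
    - [0, -0.0004, 0.03, 0, 0, 0, 0]
    - [0, -0.0004, 0.038, 0, 0, 0, 0]
    - [0, -0.0004, 0.044, 0, 0, 0, 0]
    - [0, -0.0004, 0.044, 0, 0, 0, 0]

```text
clock: 5.1
tcp_pos: [0.6418, 0.0604, 0.0527]
orientation: [179.0, 0.2, 94.2]
contact_force: [-1.7, -0.9, 32.7]
grip_width: 0.233
grip_force: 32.9
```

```bash
python3 - <<'E'
from h import *
f=wrist(); t,r=tool(); print(t,r.as_euler("xyz",degrees=True),bot.observe()["q"],bot.observe()["contact_force"])
g=grab_frame("scene")
a=cv2.resize(f["frame"][215:375,240:400],(500,500)); b=cv2.resize(g["frame"][200:310,330:430],(300,330)); o=np.zeros((500,800,3),np.uint8); o[:,:500]=a; o[:330,500:]=b
cv2.imwrite("pics/w4.png",o[:,:,::-1])
P=r.inv().apply(f["xyz"].reshape(-1,3)-t).reshape(480,640,3)
for v in range(255,318,5): print(v,np.round(P[v,319],4), f["hsv"][v,319])
E
```

```text
[0.64178942 0.06044783 0.05260876] [179.03742332   0.18182609  94.17380013] [-5.13718539e+00  3.04691298e+01  8.89294142e+01 -2.74414399e-02
  5.96221474e+01 -9.29883808e+00] [-1.50574777 -0.79298889 33.15055456]
255 [0.0231 0.0006 0.0144] [ 15 134 181]
260 [0.02   0.0006 0.0161] [ 15 128 182]
265 [0.018  0.0006 0.0147] [ 15 132 179]
270 [0.0149 0.0006 0.0161] [ 16 129 182]
275 [0.0124 0.0006 0.0159] [ 16 124 183]
280 [0.0103 0.0006 0.0148] [ 14 129 182]
285 [0.0068 0.0006 0.0166] [ 16 134 179]
290 [0.0044 0.0006 0.016 ] [ 15 132 184]
295 [0.0028 0.0006 0.0139] [ 15 129 186]
300 [0.0006 0.0006 0.0128] [30  3 99]
305 [0.0025 0.0006 0.0044] [ 25  14 107]
310 [ 0.0028  0.0006 -0.0009] [ 30  10 107]
315 [ 0.0032  0.0006 -0.006 ] [ 30   5 106]
```

View pics/w4.png

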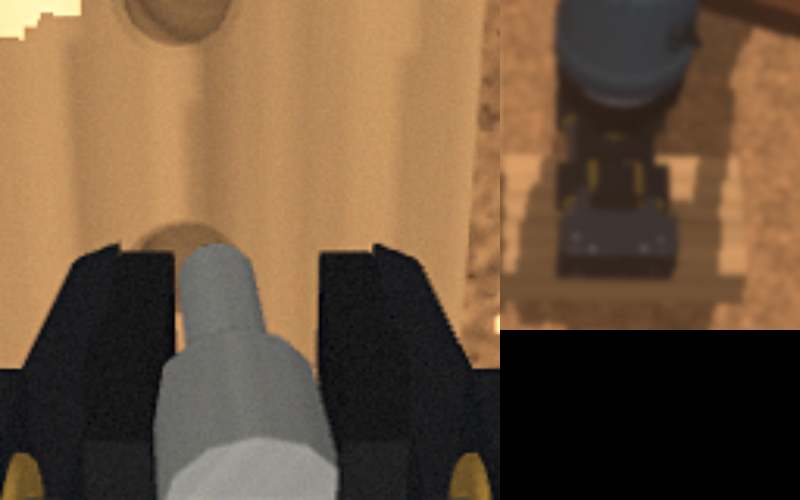

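The bolt caught the hole's rim on its right side. The foot is at about (308,294) and the hole centre near (299,295). It slid up in the grip and tilted. I'll lift clear and measure it again.

>>> shift_gripper:
  deltas:
    - [0, 0, -0.01, 0, 0, 0, 0]
    - [0, 0, -0.03, 0, 0, 0, 0]
    - [0, 0, -0.045, 0, 0, 0, 0]
    - [0, 0, -0.045, 0, 0, 0, 0]
    - [0, 0, -0.045, 0, 0, 0, 0]

```text
clock: 5.62
tcp_pos: [0.635, 0.0613, 0.0896]
orientation: [179.8, 0.0, 94.2]
contact_force: [0.9, 0.2, -1.5]
grip_width: 0.232
grip_force: 33.3
```

```bash
python3 - <<'E'
from h import *
f=wrist(); t,r=tool(); print(t,r.as_euler("xyz",degrees=True))
g=grab_frame("scene")
a=cv2.resize(f["frame"][205:375,235:405],(500,500)); 
cv2.imwrite("pics/w5.png",a[:,:,::-1])
P=r.inv().apply(f["xyz"].reshape(-1,3)-t).reshape(480,640,3)
g=(f["hsv"][...,1]<50)&(f["hsv"][...,2]>85)&(f["hsv"][...,2]<200)
for v in range(255,360,6):
    k=np.where(g[v,285:355])[0]
    if len(k): u=int(k.min()+k.max())//2+285; print(v,k.min()+285,k.max()+285,np.round(P[v,u],4))
V=f["hsv"][...,2]
for box in((290,150,350,205),(290,210,345,262)):
    x0,y0,x1,y1=box; c=blobs(V<.86*np.median(V[y0:y1,x0:x1]),box,60)
    if c: c=cv2.convexHull(c[0]); print(cv2.boundingRect(c),cv2.contourArea(c),wcast(f,cen(c),.038))
E
```

```text
[0.63409437 0.0613612  0.08836973] [1.79987018e+02 4.42526487e-03 9.41742071e+01]
297 301 319 [ 0.0043 -0.0026  0.0074]
303 298 321 [ 0.0031 -0.003   0.0036]
309 299 322 [ 0.0034 -0.0025 -0.0026]
315 299 324 [ 0.0036 -0.002  -0.0083]
321 300 325 [ 0.008  -0.0013 -0.0205]
327 298 335 [ 0.0083  0.0002 -0.0255]
333 292 339 [ 0.0084 -0.0001 -0.0299]
339 292 341 [ 0.0082  0.0003 -0.0336]
345 291 342 [ 0.0084  0.0003 -0.0379]
351 290 344 [ 0.0085  0.0006 -0.0416]
357 290 345 [ 0.0063  0.0006 -0.0422]
(298, 182, 32, 23) 588.0 [0.62938878 0.10520137 0.038     ]
```

View pics/w5.png

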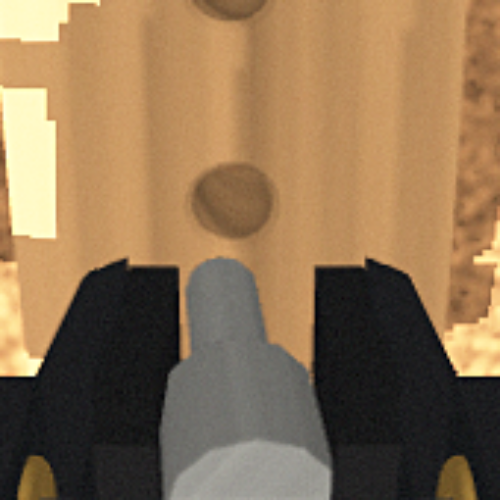

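Bolt is tilted about 4° and sits about 24 mm higher in the grip, with its foot rim near (310,293). The hole is at about (314,273). Shank can still enter about 13 mm and then drop by gravity.

```bash
cat >> h.py <<'E'
def foot(f,t,r,fz,uv):
    "foot centre from its near rim pixel, tool z of foot fz"
    p=wcast(f,uv,t[2]-fz)-.006*r.apply([1,0,0]); return p
E
python3 - <<'E'
from h import *
f=wrist(); t,r=tool(); V=f["hsv"][...,2]; print(t)
c=blobs((V<163),(298,255,332,291),60); 
c=cv2.convexHull(c[0]); print(cv2.boundingRect(c),cv2.contourArea(c),cen(c)); h=wcast(f,cen(c),.038); print("hole",h)
for fz in(.0115,.0135): p=foot(f,t,r,fz,(310.7,293)); print(p,r.inv().apply(h-p),r.inv().apply(p-t))
E
```

```text
[0.63327392 0.06144086 0.08724711]
(303, 262, 29, 27) 585.0 (317.0190883190883, 274.53760683760686)
hole [0.63314599 0.05918443 0.038     ]
[0.63024074 0.06006355 0.07574507] [-0.00110089  0.00291283  0.03773867] [-0.00115702 -0.00310116  0.01150818]
[0.63026624 0.05905894 0.07374507] [-9.63999627e-05  2.95625130e-03  3.57389177e-02] [-0.00216151 -0.00314458  0.01350793]
```

In the tool's units: -4 degrees is -0.0222.

>>> shift_gripper:
  deltas:
    - [0, 0.002, 0.01, -0.0222, 0, 0, 0]
    - [0, 0.002, 0.022, -0.0222, 0, 0, 0]
    - [0, 0.002, 0.026, -0.0222, 0, 0, 0]
    - [0, 0.002, 0.026, -0.0222, 0, 0, 0]
    - [0, 0.002, 0.026, -0.0222, 0, 0, 0]
    - [0, 0.002, 0.026, -0.0222, 0, 0, 0]
    - [0, 0.002, 0.026, -0.0222, 0, 0, 0]
    - [0, 0.002, 0.026, -0.0222, 0, 0, 0]

```text
clock: 6.43
tcp_pos: [0.6368, 0.0614, 0.0633]
orientation: [176.0, 0.0, 94.2]
contact_force: [0.1, -0.2, -1.4]
grip_width: 0.232
grip_force: 33.3
```

```bash
python3 - <<'E'
from h import *
f=wrist(); t,r=tool(); print(t,r.as_euler("xyz",degrees=True))
a=cv2.resize(f["frame"][225:345,255:375],(600,600),interpolation=cv2.INTER_CUBIC); cv2.imwrite("pics/w6.png",a[:,:,::-1])
P=f["xyz"]
g=(f["hsv"][...,1]<50)&(f["hsv"][...,2]>85)&(f["hsv"][...,2]<200)
for v in range(276,330,4):
    k=np.where(g[v,285:355])[0]
    if len(k): u=int(k.min()+k.max())//2+285; print(v,k.min()+285,k.max()+285,np.round(P[v,u],4))
E
```

```text
[0.63666806 0.06149582 0.06319146] [1.75962794e+02 7.40250978e-03 9.41708899e+01]
296 302 318 [0.6337 0.0648 0.0517]
300 299 320 [0.633  0.065  0.0562]
304 298 321 [0.6328 0.0649 0.0598]
308 299 322 [0.633  0.0651 0.0641]
312 299 323 [0.6333 0.0649 0.0674]
316 300 324 [0.6335 0.0652 0.0713]
320 300 324 [0.6334 0.0649 0.0742]
324 300 331 [0.6337 0.0694 0.0847]
328 296 336 [0.6338 0.0694 0.0877]
```

View pics/w6.png

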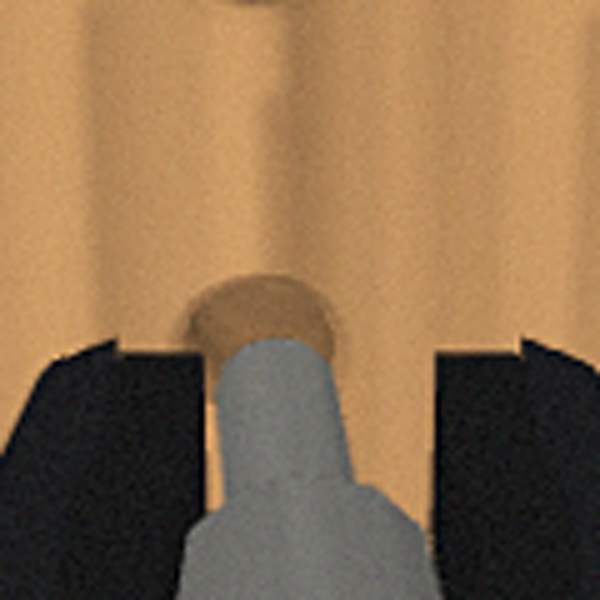

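```bash
python3 - <<'E'
from h import *
f=wrist(); t,r=tool(); print(t, bot.observe()["contact_force"])
for uv in((293,293),(308,280),(308,293),(323,293)): print(uv,wcast(f,uv,.038))
print("foot rim",[wcast(f,(309.7,292.8),z) for z in(.048,.050)])
print(f["xyz"][288:298,310])
E
```

```text
[0.63656379 0.06149881 0.06312676] [ 0.48817683 -0.41544075 -0.86854232]
(293, 293) [0.62586369 0.05929744 0.038     ]
(308, 280) [0.63307481 0.06694263 0.038     ]
(308, 293) [0.63352757 0.05962038 0.038     ]
(323, 293) [0.64122466 0.05991249 0.038     ]
foot rim [array([0.63356971, 0.06473659, 0.048     ]), array([0.63340675, 0.06573148, 0.05      ])]
[[0.63643543 0.05029147 0.01262052]
 [0.63637393 0.050253   0.01388357]
 [0.63625358 0.05056951 0.01586032]
 [0.63617054 0.05066957 0.01737315]
 [0.63370088 0.06512909 0.04789678]
 [0.63364874 0.06511253 0.04894581]
 [0.63352659 0.06552389 0.05083709]
 [0.63344403 0.06570096 0.05224179]
 [0.63330677 0.06621734 0.05429835]
 [0.633405   0.06529538 0.05351884]]
```

>>> shift_gripper:
  deltas:
    - [0, -0.0003, 0.005, 0, 0, 0, 0]
    - [0, -0.0007, 0.01, 0, 0, 0, 0]
    - [0, -0.001, 0.014, 0, 0, 0, 0]
    - [0, -0.0012, 0.017, 0, 0, 0, 0]
    - [0, -0.0012, 0.017, 0, 0, 0, 0]
    - [0, -0.0012, 0.017, 0, 0, 0, 0]

```text
clock: 7.03
tcp_pos: [0.6359, 0.0615, 0.0452]
orientation: [176.0, -0.0, 94.2]
contact_force: [0.6, 0.3, -0.5]
grip_width: 0.233
grip_force: 33.3
```

In the tool's units: 4 degrees is 0.0222.

>>> shift_gripper:
  deltas:
    - [0, 0, 0, 0, 0, 0, 0.45]
    - [0, 0, 0, 0, 0, 0, 0.45]
    - [0, 0, 0, 0, 0, 0, 0.45]
    - [0, 0, 0, 0, 0, 0, 0.45]
    - [0, 0, 0, 0, 0, 0, 0.45]
    - [0, 0, -0.03, 0.0222, 0, 0, 0.6]
    - [0, 0, -0.07, 0.0222, 0, 0, 0.6]
    - [0, 0, -0.1, 0.0222, 0, 0, 1]
    - [0, 0, -0.1, 0.0222, 0, 0, 1]
    - [0, 0, -0.1, 0.0222, 0, 0, 1]
    - [0, 0, -0.1, 0.0222, 0, 0, 1]

```text
clock: 7.95
tcp_pos: [0.6288, 0.061, 0.145]
orientation: [-180.0, -0.0, 94.2]
contact_force: [-0.2, 0.2, 0.3]
grip_width: 0.877
grip_force: 0.0
```

```bash
python3 - <<'E'
from h import *
f=wrist(); P=f["xyz"]; g=(f["hsv"][...,1]<60)
for c in blobs(g&(P[...,2]>.03)&(P[...,2]<.12),(270,200,370,340),80)[:3]:
    m=np.zeros(g.shape,np.uint8); cv2.drawContours(m,[c],-1,1,-1); q=P[m>0]; q=q[q[:,2]>.03]; print(cv2.contourArea(c),cen(c),"top z",np.percentile(q[:,2],[5,50,95]),np.median(q,0))
t,r=tool(); print(t); delta([.441,-.1985,.2],100.6)
E
```

```text
979.0 (324.82754511406193, 250.23374191351718) top z [0.04441492 0.06116615 0.06242057] [0.63341608 0.06130842 0.06116615]
[0.62827416 0.06108306 0.14403151]
shift [-0.2453 -0.2058 -0.0556] turn [-0.12 -0.03 -6.43]
```

In the tool's units: -6.4 degrees is -0.0356.

>>> shift_gripper:
  deltas:
    - [0.012, -0.167, 0, 0, 0, 0, 1]
    - [0.012, -0.167, 0, 0, 0, 0, 1]
    - [0.012, -0.167, 0, 0, 0, 0, 0.6]
    - [0.012, -0.167, 0, 0, 0, 0, 0.6]
    - [-0.248, -0.205, 0, 0, 0, -0.0356, 0.6]
    - [-0.248, -0.205, 0, 0, 0, -0.0356, 0.6]
    - [-0.248, -0.205, 0, 0, 0, -0.0356, 0.6]
    - [-0.248, -0.205, 0, 0, 0, -0.0356, 0.6]
    - [-0.248, -0.205, 0.02, 0, 0, -0.0356, 0.6]
    - [-0.248, -0.205, 0.02, 0, 0, -0.0356, 0.6]
    - [-0.248, -0.205, 0.02, 0, 0, -0.0356, 0.6]
    - [-0.248, -0.205, 0.02, 0, 0, -0.0356, 0.6]
    - [-0.248, -0.205, 0.02, 0, 0, -0.0356, 0.6]
    - [-0.248, -0.205, 0.02, 0, 0, -0.0356, 0.6]

```text
clock: 9.17
tcp_pos: [0.4421, -0.2, 0.1243]
orientation: [-179.9, -0.1, 100.6]
contact_force: [0.6, -0.2, -0.4]
grip_width: 0.597
grip_force: 0.0
```

```bash
python3 -c "
from h import *
delta([.442,-.2015,.043],100.6)
f=wrist(); g=(f['hsv'][...,1]<60)&(f['xyz'][...,2]>.05)&(f['xyz'][...,2]<.075)
for c in blobs(g,(250,200,390,479),60): print(cv2.boundingRect(c),cen(c),wcast(f,cen(c),.064))"
```

```text
shift [-0.0017 -0.0002  0.0813] turn [-0.09 -0.14 -0.04]
(298, 241, 36, 40) (315.5183992640294, 260.60686905857096) [ 0.44025897 -0.1980245   0.064     ]
```

>>> shift_gripper:
  deltas:
    - [-0.0013, 0, 0.04, 0, 0, 0, 0.6]
    - [-0.0013, 0, 0.07, 0, 0, 0, 0.6]
    - [-0.0013, 0, 0.081, 0, 0, 0, 0.6]
    - [-0.0013, 0, 0.081, 0, 0, 0, 0.6]
    - [-0.0013, 0, 0.081, 0, 0, 0, 0.6]
    - [-0.0013, 0, 0.081, 0, 0, 0, 0]
    - [-0.0013, 0, 0.081, 0, 0, 0, 0]
    - [-0.0013, 0, 0.081, 0, 0, 0, 0]
    - [-0.0013, 0, 0.081, 0, 0, 0, 0]
    - [-0.0013, 0, 0.081, 0, 0, 0, 0]
    - [-0.0013, 0, 0.081, 0, 0, 0, 0]
    - [-0.0013, 0, 0.041, 0, 0, 0, 0]
    - [-0.0013, 0, 0.001, 0, 0, 0, 0]
    - [-0.0013, 0, -0.02, 0, 0, 0, 0]
    - [-0.0013, 0, -0.02, 0, 0, 0, 0]

```text
clock: 10.47
tcp_pos: [0.446, -0.2048, 0.1509]
orientation: [179.6, 0.4, 100.6]
contact_force: [1.6, -0.3, -0.6]
grip_width: 0.24
grip_force: 30.0
```

```bash
python3 -c "
from h import *
delta([.46,.1045,.135],94.2);delta([.630,.1045,.135],94.2)"
```

```text
shift [0.3016 0.0704 0.0141] turn [0.39 0.4  6.37]
shift [0.2704 0.2375 0.0154] turn [0.39 0.4  6.37]
```

The rows are not in the units I measure in: turns go in shares of 180 degrees. I convert before sending: 6.4 degrees is 0.0356.

>>> shift_gripper:
  deltas:
    - [0.3, 0.07, 0, 0, 0, 0.0356, 0]
    - [0.3, 0.07, 0, 0, 0, 0.0356, 0]
    - [0.3, 0.07, 0, 0, 0, 0.0356, 0]
    - [0.3, 0.07, 0, 0, 0, 0.0356, 0]
    - [0.3, 0.07, 0, 0, 0, 0.0356, 0]
    - [0.3, 0.07, 0, 0, 0, 0.0356, 0]
    - [0.3, 0.07, 0, 0, 0, 0.0356, 0]
    - [0.3, 0.07, 0, 0, 0, 0.0356, 0]
    - [0.269, 0.24, 0, 0, 0, 0.0356, 0]
    - [0.269, 0.24, 0, 0, 0, 0.0356, 0]
    - [0.269, 0.24, 0, 0, 0, 0.0356, 0]
    - [0.269, 0.24, 0, 0, 0, 0.0356, 0]
    - [0.269, 0.24, 0.03, 0, 0, 0.0356, 0]
    - [0.269, 0.24, 0.05, 0, 0, 0.0356, 0]
    - [0.269, 0.24, 0.05, 0, 0, 0.0356, 0]
    - [0.269, 0.24, 0.05, 0, 0, 0.0356, 0]
    - [0.269, 0.24, 0.05, 0, 0, 0.0356, 0]
    - [0.269, 0.24, 0.05, 0, 0, 0.0356, 0]

```text
clock: 11.97
tcp_pos: [0.6303, 0.106, 0.0971]
orientation: [179.9, 0.0, 94.2]
contact_force: [0.8, -0.1, -0.4]
grip_width: 0.24
grip_force: 30.0
```

```bash
cat > m.py <<'E'
from h import *
f=wrist(); t,r=tool(); V=f["hsv"][...,2]; S=f["hsv"][...,1]; P=f["xyz"]; Q=r.inv().apply(P.reshape(-1,3)-t).reshape(P.shape)
print(t,r.as_euler("xyz",degrees=True))
g=(S<60)&(V>80)&(Q[...,2]>-.05)&(Q[...,2]<.06)&(abs(Q[...,1])<.013)&(abs(Q[...,0])<.02)
for v in range(255,330,4):
    k=np.where(g[v])[0]
    if len(k): u=int(k.min()+k.max())//2; print(v,k.min(),k.max(),np.round(P[v,u],4),np.round(Q[v,u],4))
cv2.imwrite("pics/m.png",cv2.resize(f["frame"][215:345,255:385],(600,600),interpolation=cv2.INTER_CUBIC)[:,:,::-1])
E
python3 m.py
```

```text
[0.63044905 0.10596238 0.09731509] [1.79838045e+02 1.43097340e-02 9.41728060e+01]
267 318 320 [0.6305 0.1129 0.0581] [0.0069 0.0004 0.0393]
271 311 327 [0.6304 0.1137 0.0655] [0.0078 0.0004 0.0319]
275 309 329 [0.6304 0.1133 0.0695] [0.0073 0.0004 0.0278]
279 308 329 [0.6299 0.113  0.0738] [ 0.007  -0.0001  0.0235]
283 308 330 [0.6303 0.1139 0.0804] [0.0079 0.0004 0.0169]
287 306 330 [0.6294 0.119  0.0955] [ 0.0131 -0.0001  0.0018]
291 302 334 [0.6294 0.1192 0.0999] [ 0.0133 -0.0001 -0.0026]
295 298 339 [0.6294 0.1188 0.103 ] [ 0.0129 -0.0001 -0.0057]
299 297 340 [0.6294 0.1199 0.1086] [ 0.0139 -0.0001 -0.0113]
303 296 341 [0.6294 0.1195 0.1114] [ 0.0136 -0.     -0.0141]
307 295 342 [0.6294 0.119  0.1138] [ 0.0131 -0.     -0.0165]
311 295 342 [0.6294 0.1183 0.1158] [ 0.0124 -0.     -0.0185]
315 294 342 [0.6296 0.1159 0.1147] [ 0.0099 -0.     -0.0174]
319 294 343 [0.6298 0.1141 0.1148] [ 0.0082 -0.     -0.0175]
323 293 343 [0.6299 0.1126 0.1154] [ 0.0066 -0.     -0.018 ]
327 293 344 [0.63   0.1107 0.1154] [ 0.0048 -0.     -0.0181]
```

View pics/m.png

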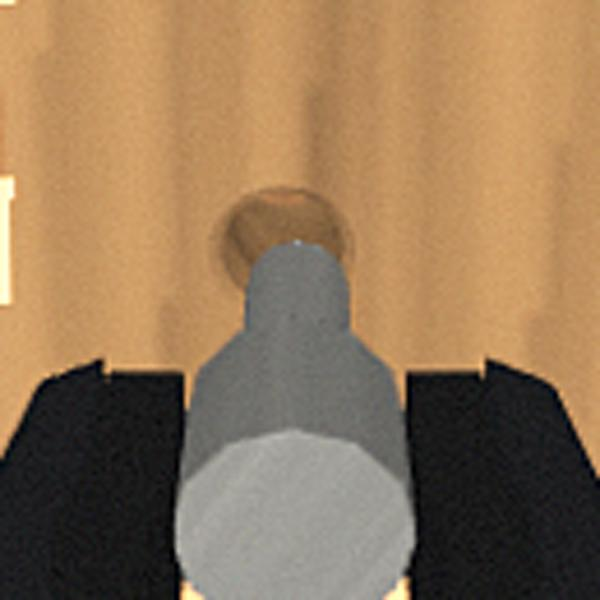

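The bolt is upright with its foot rim at about (319.6,267). The hole mouth spans columns 301–331, with its near edge at row 255.5.

```bash
python3 - <<'E'
from h import *
f=wrist(); t,r=tool(); print(t)
n=wcast(f,(316.2,255.5),.038); x=r.apply([1,0,0]); h=n-.008*x
l,rr=wcast(f,(301,269),.038),wcast(f,(331.3,269),.038); print(n,h,l,rr,(l+rr)/2)
p=foot(f,t,r,.0385,(319.5,266.7)); print("foot",p,t[2]-.0385); print(r.inv().apply(h-p))
c=cv2.convexHull(blobs(f["hsv"][...,2]<.86*190,(295,248,340,266),30)[0]); print(cv2.boundingRect(c))
E
```

```text
[0.6304166  0.10598738 0.09729215]
[0.62923729 0.11166157 0.038     ] [0.62981992 0.10368281 0.03800184] [0.62078558 0.10237624 0.038     ] [0.63887368 0.10367505 0.038     ] [0.62982963 0.10302565 0.038     ]
foot [0.63137958 0.10732058 0.05879353] 0.05879214849285109
[-0.00350973 -0.00187886  0.0207873 ]
(302, 255, 29, 11)
```

>>> shift_gripper:
  deltas:
    - [-0.0037, -0.0016, 0.005, 0, 0, 0, 0]
    - [-0.0037, -0.0016, 0.012, 0, 0, 0, 0]
    - [-0.0037, -0.0016, 0.012, 0, 0, 0, 0]
    - [-0.0037, -0.0016, 0.012, 0, 0, 0, 0]
    - [-0.0037, -0.0016, 0.012, 0, 0, 0, 0]
    - [-0.0037, -0.0016, 0.012, 0, 0, 0, 0]

```text
clock: 12.57
tcp_pos: [0.6284, 0.1021, 0.0835]
orientation: [180.0, -0.0, 94.2]
contact_force: [-0.4, 0.7, -0.5]
grip_width: 0.237
grip_force: 30.0
```

```bash
python3 m.py | head -8; python3 - <<'E'
from h import *
f=wrist();V=f["hsv"][...,2]; S=f["hsv"][...,1]
for v in range(258,284,2): print(v,"".join("#" if S[v,u]<60 else "o" if V[v,u]<.84*190 else "." for u in range(294,345)))
E
```

```text
[0.62847978 0.10214565 0.08356848] [ 1.79986000e+02 -3.91768035e-05  9.41724506e+01]
267 319 320 [0.6286 0.1094 0.0453] [0.0072 0.0006 0.0383]
271 311 327 [0.6285 0.1101 0.0523] [0.0079 0.0006 0.0313]
275 309 329 [0.6285 0.1099 0.0569] [0.0077 0.0006 0.0267]
279 308 330 [0.6285 0.1099 0.0618] [0.0077 0.0006 0.0218]
283 308 330 [0.6285 0.1098 0.0663] [0.0076 0.0005 0.0172]
287 306 330 [0.6276 0.115  0.0816] [0.0128 0.0001 0.002 ]
291 302 334 [0.6276 0.1153 0.0862] [ 0.0132  0.0001 -0.0026]
258 .........................o..ooo....................
260 ..................ooo.........oooooo...............
262 ...............ooooooooooooooooooooooo.............
264 .............ooooooooooooooooooooooooooo...........
266 ............oooooooooooooooooooooooooooo...........
268 ............oooooooo###########oooooooooo..........
270 ............oooooo###############oooooooo..........
272 ............oooo###################ooooo...........
274 ............ooo#####################oooo...........
276 ............ooo#####################ooo............
278 .............o#######################oo............
280 ..............######################o..............
282 ..............#######################..............
```

>>> shift_gripper:
  deltas:
    - [-0.0003, 0, 0.008, 0, 0, 0, 0]
    - [-0.0003, 0, 0.014, 0, 0, 0, 0]
    - [-0.0003, 0, 0.016, 0, 0, 0, 0]
    - [-0.0003, 0, 0.016, 0, 0, 0, 0]

```text
clock: 13.0
tcp_pos: [0.6274, 0.1018, 0.0659]
orientation: [-179.9, -0.0, 94.2]
contact_force: [-0.1, -0.6, -0.6]
grip_width: 0.239
grip_force: 30.0
```

>>> shift_gripper:
  deltas:
    - [0, 0, 0.01, 0, 0, 0, 0]
    - [0, 0, 0.018, 0, 0, 0, 0]
    - [0, 0, 0.022, 0, 0, 0, 0]
    - [0, 0, 0.022, 0, 0, 0, 0]
    - [0, 0, 0.022, 0, 0, 0, 0.5]
    - [0, 0, 0.022, 0, 0, 0, 0.6]
    - [0, 0, 0.022, 0, 0, 0, 0.6]
    - [0, 0, 0.022, 0, 0, 0, 0.6]
    - [0, 0, -0.02, 0, 0, 0, 0.6]
    - [0, 0, -0.06, 0, 0, 0, 0.6]
    - [0, 0, -0.08, 0, 0, 0, 0.8]
    - [0, 0, -0.08, 0, 0, 0, 0.8]
    - [0, 0, -0.08, 0, 0, 0, 0.8]

```text
clock: 14.08
tcp_pos: [0.6295, 0.1018, 0.1495]
orientation: [179.8, 0.0, 94.2]
contact_force: [-0.1, -0.8, 0.1]
grip_width: 0.793
grip_force: 0.0
```

```bash
python3 - <<'E'
from h import *
f=wrist(); P=f["xyz"]; g=(f["hsv"][...,1]<60)
for c in blobs(g&(P[...,2]>.03)&(P[...,2]<.12),(270,190,370,345),80)[:3]:
    m=np.zeros(g.shape,np.uint8); cv2.drawContours(m,[c],-1,1,-1); q=P[m>0]; q=q[q[:,2]>.03]; print(cv2.contourArea(c),cen(c),"top z",np.percentile(q[:,2],[5,50,95]),np.median(q,0))
f=grab_frame("top"); hsv=cv2.cvtColor(f["frame"],cv2.COLOR_RGB2HSV).astype(int); V,S=hsv[...,2],hsv[...,1]
c=blobs((V<135)&(hsv[...,0]<13),(195,240,305,310),100)[0]; b=cv2.boxPoints(cv2.minAreaRect(c)); print(b,cast(f,b,.03))
print(tool()[0])
E
```

```text
944.0 (315.53001412429376, 240.38753531073445) top z [0.044218   0.06116805 0.06246603] [0.62788115 0.10711482 0.06116805]
921.5 (318.6874660879002, 299.40007234581293) top z [0.04185165 0.06087558 0.06231121] [0.63320993 0.06286741 0.06087558]
[[238.61746 277.2758 ]
 [244.09787 266.81314]
 [290.61923 291.1815 ]
 [285.13882 301.64413]] [[0.41541708 0.16757033 0.03      ]
 [0.43904106 0.16126489 0.03      ]
 [0.40708708 0.0550416  0.03      ]
 [0.38388244 0.0617945  0.03      ]]
[0.62746929 0.10185866 0.14626484]
```

```bash
python3 -c "
from h import *
delta([.4035,.086,.2],73)"
```

```text
shift [ 0.0005 -0.2246 -0.0533] turn [-1.000e-01  1.000e-02  2.117e+01]
```

In the tool's units: 21 degrees is 0.1167.

>>> shift_gripper:
  deltas:
    - [0, 0, -0.04, 0, 0, 0, 1]
    - [0, -0.225, -0.053, 0, 0, 0.1167, 1]
    - [0, -0.225, -0.053, 0, 0, 0.1167, 1]
    - [0, -0.225, -0.053, 0, 0, 0.1167, 1]
    - [0, -0.225, -0.053, 0, 0, 0.1167, 1]
    - [0, -0.225, -0.053, 0, 0, 0.1167, 1]
    - [0, -0.225, -0.053, 0, 0, 0.1167, 1]
    - [0, -0.225, -0.053, 0, 0, 0.1167, 1]
    - [0, -0.225, -0.053, 0, 0, 0.1167, 1]
    - [0, -0.225, -0.053, 0, 0, 0.1167, 1]
    - [0, -0.225, -0.053, 0, 0, 0.1167, 1]

```text
clock: 15.1
tcp_pos: [0.4049, 0.0854, 0.2001]
orientation: [-180.0, 0.0, 73.2]
contact_force: [0.3, 0.2, 0.3]
grip_width: 1.0
grip_force: 0.0
```

```bash
python3 - <<'E'
from h import *
f=wrist(); t,r=tool(); P=f["xyz"]; print(t)
H,S,V=[f["hsv"][...,i] for i in range(3)]
m=(abs(P[...,2]-.03)<.004)&(f["range_z"]>0)&(np.hypot(P[...,0]-.421,P[...,1]-.143)<.13)
m&=(V<170)&(abs((P[...,0]-.421)*.956-(P[...,1]-.143)*.292)<.03)
q=P[m][:,:2].astype(np.float32); print(len(q)); rc=cv2.minAreaRect(q*1000); print(rc); print(cv2.boxPoints(rc)); print(np.median(q,0), "fit",cv2.fitLine(q,cv2.DIST_HUBER,0,.01,.01).ravel())
k=(P[...,2]>.05)&(P[...,2]<.14)&(np.hypot(P[...,0]-.445,P[...,1]-.22)<.04); print("blade",np.median(P[k],0) if k.any() else None,k.sum(),P[k].min(0),P[k].max(0))
E
```

```text
[0.40483529 0.08538422 0.200069  ]
4568
((422.1868591308594, 144.37791442871094), (178.87985229492188, 24.374290466308594), 73.05377197265625)
[[384.45947   62.373817]
 [407.7754    55.269356]
 [459.91425  226.38202 ]
 [436.59833  233.48648 ]]
[0.4183514  0.13176455] fit [0.29792693 0.95458865 0.4169043  0.12623845]
blade [0.44288404 0.21283854 0.12915735] 542 [0.43767096 0.20286599 0.0501133 ] [0.45031209 0.2312528  0.13173107]
```

```bash
python3 -c "
from h import *
delta([.4164,.1253,.006],72.9)"
```

```text
shift [ 0.0416 -0.0003  0.1941] turn [-0.04  0.01  0.26]
```

In the tool's units: 0.2 degrees is 0.0011.

>>> shift_gripper:
  deltas:
    - [0.0416, 0, 0.01, 0, 0, 0.0011, 1]
    - [0.0416, 0, 0.05, 0, 0, 0.0011, 1]
    - [0.0416, 0, 0.09, 0, 0, 0.0011, 1]
    - [0.0416, 0, 0.13, 0, 0, 0.0011, 1]
    - [0.0416, 0, 0.16, 0, 0, 0.0011, 1]
    - [0.0416, 0, 0.185, 0, 0, 0.0011, 1]
    - [0.0416, 0, 0.193, 0, 0, 0.0011, 1]
    - [0.0416, 0, 0.193, 0, 0, 0.0011, 1]
    - [0.0416, 0, 0.193, 0, 0, 0.0011, 1]
    - [0.0416, 0, 0.193, 0, 0, 0.0011, 0]
    - [0.0416, 0, 0.193, 0, 0, 0.0011, 0]
    - [0.0416, 0, 0.193, 0, 0, 0.0011, 0]
    - [0.0416, 0, 0.193, 0, 0, 0.0011, 0]
    - [0.0416, 0, 0.193, 0, 0, 0.0011, 0]
    - [0.0416, 0, 0.193, 0, 0, 0.0011, 0]
    - [0.0416, 0, 0.193, 0, 0, 0.0011, 0]
    - [0.0416, 0, 0.193, 0, 0, 0.0011, 0]
    - [0.0416, 0, 0.193, 0, 0, 0.0011, 0]

```text
clock: 16.65
tcp_pos: [0.4159, 0.1253, 0.0074]
orientation: [-180.0, 0.0, 73.0]
contact_force: [-0.3, 0.3, -1.0]
grip_width: 0.345
grip_force: 0.0
```

>>> shift_gripper:
  deltas:
    - [0, 0, 0, 0, 0, 0, 0]
    - [0, 0, 0, 0, 0, 0, 0]
    - [0, 0, 0, 0, 0, 0, 0]
    - [0, 0, 0, 0, 0, 0, 0]

```text
clock: 16.98
tcp_pos: [0.416, 0.1253, 0.0074]
orientation: [-180.0, 0.0, 73.0]
contact_force: [-0.3, 0.6, 0.1]
grip_width: 0.268
grip_force: 30.0
```

>>> shift_gripper:
  deltas:
    - [0, 0, -0.03, 0, 0, 0, 0]
    - [0, 0, -0.07, 0, 0, 0, 0]
    - [0, 0, -0.11, 0, 0, 0, 0]
    - [0, 0, -0.15, 0, 0, 0, 0]
    - [0, 0, -0.18, 0, 0, 0, 0]
    - [0, 0, -0.18, 0, 0, 0, 0]

```text
clock: 17.48
tcp_pos: [0.4197, 0.1255, 0.1936]
orientation: [179.4, -0.2, 73.0]
contact_force: [1.8, -0.6, -3.3]
grip_width: 0.271
grip_force: 30.0
```

```bash
python3 -c "
from h import *
delta([.651,-.185,.185],94.2); delta([.46,-.185,.185],94.2)
f=grab_frame('top'); print(cast(f,(497,210),.06))"
```

```text
shift [-0.2292  0.312   0.0111] turn [  0.63  -0.08 -21.21]
shift [-0.2851  0.1293  0.009 ] turn [  0.63  -0.08 -21.21]
[[ 0.65024388 -0.33784899  0.06      ]]
```

In the tool's units: -21.2 degrees is -0.1178.

>>> shift_gripper:
  deltas:
    - [-0.285, 0.129, 0, 0, 0, -0.1178, 0]
    - [-0.285, 0.129, 0, 0, 0, -0.1178, 0]
    - [-0.285, 0.129, 0, 0, 0, -0.1178, 0]
    - [-0.285, 0.129, 0, 0, 0, -0.1178, 0]
    - [-0.285, 0.129, 0, 0, 0, -0.1178, 0]
    - [-0.285, 0.129, 0, 0, 0, -0.1178, 0]
    - [-0.285, 0.129, 0, 0, 0, -0.1178, 0]
    - [-0.285, 0.129, 0, 0, 0, -0.1178, 0]
    - [-0.229, 0.312, 0, 0, 0, -0.1178, 0]
    - [-0.229, 0.312, 0, 0, 0, -0.1178, 0]
    - [-0.229, 0.312, 0, 0, 0, -0.1178, 0]
    - [-0.229, 0.312, 0, 0, 0, -0.1178, 0]
    - [-0.229, 0.312, 0, 0, 0, -0.1178, 0]
    - [-0.229, 0.312, 0, 0, 0, -0.1178, 0]
    - [-0.229, 0.312, 0, 0, 0, -0.1178, 0]
    - [-0.229, 0.312, 0, 0, 0, -0.1178, 0]

```text
clock: 18.87
tcp_pos: [0.6453, -0.1843, 0.184]
orientation: [-179.7, -0.2, 94.2]
contact_force: [-0.8, -1.0, -3.6]
grip_width: 0.268
grip_force: 30.0
```

```bash
python3 - <<'E'
from h import *
f=wrist(); t,r=tool(); print(t,r.as_euler("xyz",degrees=True)); P=f["xyz"]; ok=f["range_z"]>0
cv2.imwrite("pics/w7.png",f["frame"][:,:,::-1])
def rect(m,n):
    q=P[m&ok][:,:2].astype(np.float32); print(n,len(q)); 
    if len(q)>50: print(np.round(cv2.boxPoints(cv2.minAreaRect(q*1000)),1).tolist(),cv2.minAreaRect(q*1000)[1:])
near=(abs(P[...,0]-.64)<.07)
rect(near&(abs(P[...,2]-.158)<.004)&(abs(P[...,1]+.026)<.05),"studtop")
rect(near&(abs(P[...,2]-.038)<.004)&(P[...,1]>-.05)&(P[...,1]<.2),"plate+")
E
```

```text
[ 0.6453471  -0.18454392  0.18497434] [-1.79779044e+02 -1.12683299e-01  9.41589669e+01]
studtop 1547
[[596.2999877929688, -43.599998474121094], [597.0, -51.900001525878906], [685.7000122070312, -44.20000076293945], [684.9000244140625, -35.79999923706055]] ((88.9824447631836, 8.369260787963867), 4.996913433074951)
plate+ 233
[[599.2000122070312, -48.099998474121094], [599.5999755859375, -54.70000076293945], [686.0999755859375, -49.599998474121094], [685.7000122070312, -43.0]] ((86.64347839355469, 6.66182804107666), 3.3673033714294434)
```

View pics/w7.png

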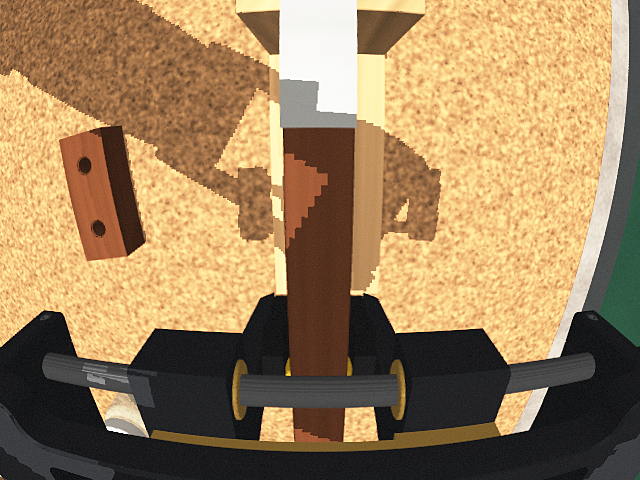

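The wrist view shows the stock in the grip along column 320, lined up with the plate. The blade, at (318,60), points at the stud. Next I check its pitch and lateral offset.

```bash
python3 - <<'E'
from h import *
f=wrist(); t,r=tool(); print(t); P=f["xyz"]; Q=r.inv().apply(P.reshape(-1,3)-t).reshape(P.shape); S=f["hsv"][...,1]
for v in range(140,300,25):
    m=(abs(Q[v,:,2]+.022)<.008)&(abs(Q[v,:,1])<.03); k=Q[v][m]
    if len(k): print(v,len(k),"x",k[:,0].mean().round(4),"y",k[:,1].min().round(4),k[:,1].max().round(4),"z",np.median(k[:,2]).round(4),"world z",np.median(P[v][m][:,2]).round(4))
delta([.6507,-.175,.06],94.2)
E
```

```text
[ 0.64558401 -0.18476734  0.18588065]
140 70 x 0.0775 y -0.0118 0.0116 z -0.0202 world z 0.2062
165 71 x 0.069 y -0.0117 0.0117 z -0.0202 world z 0.2061
190 70 x 0.0605 y -0.0116 0.0118 z -0.0205 world z 0.2065
215 69 x 0.0518 y -0.0119 0.0118 z -0.0206 world z 0.2066
240 67 x 0.0427 y -0.0117 0.012 z -0.0208 world z 0.2067
265 66 x 0.0332 y -0.0116 0.0119 z -0.0208 world z 0.2067
290 63 x 0.0233 y -0.012 0.0114 z -0.0211 world z 0.207
shift [0.0092 0.0061 0.1259] turn [-0.15 -0.08 -0.05]
```

In the tool's units: 0.9 degrees is 0.005.

>>> shift_gripper:
  deltas:
    - [0.009, 0.006, 0.02, 0, 0.005, 0, 0]
    - [0.009, 0.006, 0.06, 0, 0.005, 0, 0]
    - [0.009, 0.006, 0.1, 0, 0.005, 0, 0]
    - [0.009, 0.006, 0.12, 0, 0.005, 0, 0]
    - [0.009, 0.006, 0.13, 0, 0.005, 0, 0]
    - [0.009, 0.006, 0.134, 0, 0.005, 0, 0]
    - [0.009, 0.006, 0.134, 0, 0.005, 0, 0]
    - [0.009, 0.006, 0.134, 0, 0.005, 0, 0]
    - [0.009, 0.006, 0.134, 0, 0.005, 0, 0]
    - [0.009, 0.006, 0.134, 0, 0.005, 0, 0]

```text
clock: 19.8
tcp_pos: [0.6539, -0.1763, 0.0557]
orientation: [179.8, -0.8, 94.2]
contact_force: [0.1, 0.6, -4.0]
grip_width: 0.271
grip_force: 30.0
```

```bash
cat > k.py <<'E'
from h import *
f=wrist(); s=bot.observe(); t,r=tool(); print(t,s["contact_force"],s["torque"],s["orientation"]); P=f["xyz"]; H,S,V=[f["hsv"][...,i] for i in range(3)]; ok=f["range_z"]>0
Q=r.inv().apply(P.reshape(-1,3)-t).reshape(P.shape); st=(abs(Q[...,1])<.02)&(abs(Q[...,2]+.021)<.007)&(Q[...,0]>0)&(V<175)&ok&(Q[...,0]<.085)
q=P[st]; i0=Q[st][:,0]; A=np.c_[i0,np.ones(len(i0))]; print("stock top world z = a*x+b",np.linalg.lstsq(A,q[:,2],rcond=None)[0])
rc=cv2.minAreaRect((q[:,:2]*1000).astype(np.float32)); print("stock",rc)
pl=(abs(P[...,2]-.038)<.005)&(abs(P[...,0]-.645)<.055)&(P[...,1]<-.06)&(P[...,1]>-.2)&ok&(S>40)&(~st)
for lo in(-.14,-.12,-.10,-.08):
    k=P[pl&(abs(P[...,1]-lo)<.004)]
    if len(k): print("plate edges y",lo,k[:,0].min(),k[:,0].max(),"mid",(k[:,0].min()+k[:,0].max())/2,"z",np.median(k[:,2]))
    k=P[st&(abs(P[...,1]-lo)<.004)]
    if len(k): print("   stock mid",(k[:,0].min()+k[:,0].max())/2)
stf=(P[...,2]>.06)&(P[...,2]<.165)&(abs(P[...,0]-.641)<.044)&(abs(P[...,1]+.046)<.02)&ok&(S>60)
if stf.any(): print("stud y",np.percentile(P[stf][:,1],[5,50]), "x",P[stf][:,0].min(),P[stf][:,0].max())
cv2.imwrite("pics/k.png",f["frame"][:,:,::-1])
E
python3 k.py
```

```text
[ 0.65365993 -0.17611992  0.05535553] [ 0.3191276  -0.1847156  -4.31920001] [-0.17489412 -0.15283045 -0.04116136] [179.84797342  -0.81518553  94.1739873 ]
stock top world z = a*x+b [0.00366887 0.07761932]
stock ((650.7011108398438, -135.95945739746094), (39.96406936645508, 81.1832046508789), 4.121453762054443)
plate edges y -0.14 0.6033476305545029 0.693163406009828 mid 0.6482555182821654 z 0.03752342817039654
   stock mid 0.6514037816919169
plate edges y -0.12 0.6014058946957197 0.691823881549745 mid 0.6466148881227323 z 0.03751754529244701
   stock mid 0.6500746627473399
plate edges y -0.1 0.6004700975736976 0.6903351489115493 mid 0.6454026232426235 z 0.03751231435411212
   stock mid 0.6484332297604156
plate edges y -0.08 0.5988362450207033 0.6886151882949442 mid 0.6437257166578237 z 0.03751207939859698
stud y [-0.05037553 -0.04857448] x 0.5970848765560058 0.6849798895382806
```

>>> shift_gripper:
  deltas:
    - [0.003, -0.0033, 0.003, 0, 0, 0, 0]
    - [0.008, -0.0033, 0.006, 0, 0, 0, 0]
    - [0.011, -0.0033, 0.008, 0, 0, 0, 0]
    - [0.011, -0.0033, 0.008, 0, 0, 0, 0]
    - [0.011, -0.0033, 0.008, 0, 0, 0, 0]
    - [0.011, -0.0033, 0.008, 0, 0, 0, 0]
    - [0.011, -0.0033, 0.008, 0, 0, 0, 0]
    - [0.011, -0.0033, 0.008, 0, 0, 0, 0]

```text
clock: 20.52
tcp_pos: [0.6485, -0.1646, 0.0456]
orientation: [180.0, -0.9, 94.2]
contact_force: [-0.1, 0.9, -1.6]
grip_width: 0.267
grip_force: 30.0
```

```bash
python3 k.py
```

```text
[ 0.64856101 -0.16471219  0.04556019] [-0.0828643   0.63823019 -2.07117294] [-0.04300315 -0.08398419  0.02987926] [179.99268552  -0.90843914  94.1715496 ]
stock top world z = a*x+b [0.00219683 0.06749664]
stock ((645.54052734375, -123.60850524902344), (39.91672897338867, 83.12045288085938), 4.185922622680664)
plate edges y -0.14 0.6033584007248113 0.6932189482569014 mid 0.6482886744908564 z 0.037524980557460466
   stock mid 0.647052914081059
plate edges y -0.12 0.6019940785600241 0.6916407036460375 mid 0.6468173911030308 z 0.03751683434756606
   stock mid 0.645749964929343
plate edges y -0.1 0.6002817333234837 0.6901436242558248 mid 0.6452126787896542 z 0.03752580523828215
   stock mid 0.6440742782909167
plate edges y -0.08 0.5989235354902702 0.6886022248103183 mid 0.6437628801502943 z 0.03748805321792717
   stock mid 0.6430450029596134
stud y [-0.05024807 -0.04636279] x 0.5970469924017029 0.6849934126331991
```

>>> shift_gripper:
  deltas:
    - [0.003, 0.001, 0.001, 0, 0, 0, 0]
    - [0.006, 0.001, 0.002, 0, 0, 0, 0]
    - [0.008, 0.001, 0.003, 0, 0, 0, 0]
    - [0.008, 0.001, 0.003, 0, 0, 0, 0]
    - [0.008, 0.001, 0.003, 0, 0, 0, 0]
    - [0.008, 0.001, 0.003, 0, 0, 0, 0]
    - [0.008, 0.001, 0.003, 0, 0, 0, 0]
    - [0.008, 0.001, 0.003, 0, 0, 0, 0]

```text
clock: 21.23
tcp_pos: [0.6508, -0.1595, 0.0454]
orientation: [179.8, -0.6, 94.2]
contact_force: [-1.4, -6.2, 6.5]
grip_width: 0.266
grip_force: 30.0
```

```bash
python3 k.py
```

```text
[ 0.65084227 -0.15955187  0.04548254] [-2.03244672 -7.21147535  6.98929999] [-1.07764369  0.24433699  0.12172387] [179.75794791  -0.61321932  94.15253439]
stock top world z = a*x+b [0.00141666 0.06738775]
stock ((647.8384399414062, -119.70063781738281), (39.98392868041992, 80.38289642333984), 4.19443416595459)
plate edges y -0.14 0.6031058744393157 0.6932412819570916 mid 0.6481735781982036 z 0.037470225661067696
   stock mid 0.6493467706567246
plate edges y -0.12 0.6017840557620363 0.6915888771340292 mid 0.6466864664480327 z 0.03747941556701295
   stock mid 0.6481300941573194
plate edges y -0.1 0.6003386972292052 0.6903029017366377 mid 0.6453207994829214 z 0.03745341589147935
   stock mid 0.6465444112499512
plate edges y -0.08 0.5984403120318164 0.6883334914509824 mid 0.6433869017413993 z 0.03746175457471895
   stock mid 0.6450876579884786
stud y [-0.05022604 -0.0479058 ] x 0.5970008322748659 0.6849664392977022
```

>>> shift_gripper:
  deltas:
    - [-0.004, -0.0015, -0.003, 0, 0, 0, 0]
    - [-0.004, -0.0018, -0.003, 0, 0, 0, 0]
    - [-0.004, -0.0018, -0.002, 0, 0, 0, 0]
    - [-0.001, -0.0018, 0.001, 0, 0, 0, 0]
    - [0.002, -0.0018, 0.002, 0, 0, 0, 0]
    - [0.003, -0.0018, 0.002, 0, 0, 0, 0]
    - [0.003, -0.0018, 0.002, 0, 0, 0, 0]
    - [0.003, -0.0018, 0.002, 0, 0, 0, 0]
    - [0.003, -0.0018, 0.002, 0, 0, 0, 0]
    - [0.003, -0.0018, 0.002, 0, 0, 0, 0]
    - [0.003, -0.0018, 0.002, 0, 0, 0, 0]
    - [0.003, -0.0018, 0.002, 0, 0, 0, 0]

```text
clock: 22.28
tcp_pos: [0.6491, -0.1586, 0.0454]
orientation: [179.7, -0.4, 94.2]
contact_force: [-6.8, -12.0, 18.4]
grip_width: 0.273
grip_force: 30.0
```

```bash
python3 k.py; python3 - <<'E'
from h import *
a=grab_frame("scene")["frame"][170:310,180:430]; cv2.imwrite("pics/fin.png",cv2.resize(a,None,fx=3,fy=3,interpolation=cv2.INTER_CUBIC)[:,:,::-1])
E
```

```text
[ 0.64913081 -0.15857052  0.04541502] [ -6.9497758  -11.22729006  18.31227712] [-1.83087017  1.16474072  0.1860998 ] [179.73047607  -0.4443527   94.16300143]
stock top world z = a*x+b [0.00170696 0.06739217]
stock ((646.2035522460938, -119.66220092773438), (39.99052810668945, 78.35748291015625), 4.136498928070068)
plate edges y -0.14 0.603457298114791 0.6932606056835724 mid 0.6483589518991817 z 0.03749592963342517
   stock mid 0.6478162363339705
plate edges y -0.12 0.6018249853307647 0.6914981951673561 mid 0.6466615902490604 z 0.03752988222010878
   stock mid 0.6462815824377768
plate edges y -0.1 0.6003028799285312 0.6901074674807091 mid 0.64520517370462 z 0.03750094988170269
   stock mid 0.6448740855517234
plate edges y -0.08 0.5986916315281687 0.6887209825238063 mid 0.6437063070259875 z 0.037501735002760314
   stock mid 0.6434988127107936
stud y [-0.05024261 -0.04771286] x 0.5970121171943837 0.6849838154002951
```

>>> shift_gripper:
  deltas:
    - [0.001, 0, -0.001, 0, 0, 0, 0]
    - [0.003, 0, -0.002, 0, 0, 0, 0]
    - [0.004, 0, -0.002, 0, 0, 0, 0]
    - [0.004, 0, -0.002, 0, 0, 0, 0]
    - [0.004, 0, -0.002, 0, 0, 0, 0]
    - [0.004, 0, -0.002, 0, 0, 0, 0]
    - [0.004, 0, -0.002, 0, 0, 0, 0]
    - [0.004, 0, -0.002, 0, 0, 0, 0]

```text
clock: 23.05
tcp_pos: [0.6492, -0.1566, 0.0455]
orientation: [179.7, -0.3, 94.1]
contact_force: [2.0, -19.9, 2.0]
grip_width: 0.271
grip_force: 30.0
```

```bash
python3 k.py
```

```text
[ 0.64914933 -0.15658676  0.04551279] [  1.14141879 -20.59545036   2.46287144] [-3.15807807 -0.14070863  0.03728391] [179.65666545  -0.29896582  94.09984706]
stock top world z = a*x+b [0.00135832 0.06746337]
stock ((646.331787109375, -118.45857238769531), (39.99717330932617, 76.69400787353516), 3.9906232357025146)
plate edges y -0.14 0.6034776971613477 0.6935569456250686 mid 0.6485173213932082 z 0.037515568830955026
   stock mid 0.6518341730522116
plate edges y -0.12 0.6017635980967667 0.6918014577241962 mid 0.6467825279104815 z 0.03752233431489621
   stock mid 0.646708288399204
plate edges y -0.1 0.6000167524962565 0.690289458418283 mid 0.6451531054572698 z 0.03752553389712826
   stock mid 0.6451459815989593
plate edges y -0.08 0.5986957313655963 0.6888048101873073 mid 0.6437502707764517 z 0.037510823463826753
   stock mid 0.6439281865521276
stud y [-0.05021919 -0.04773208] x 0.5970214706802829 0.6849591142317129
```

>>> shift_gripper:
  deltas:
    - [0, 0, 0.001, 0, 0, 0, 0]
    - [-0.001, 0, 0.002, 0, 0, 0, 0]
    - [-0.001, 0, 0.002, 0, 0, 0, 0]
    - [-0.001, 0, 0.002, 0, 0, 0, 0]
    - [-0.001, 0, 0.002, 0, 0, 0, 0]
    - [-0.001, 0, 0.002, 0, 0, 0, 0]
    - [-0.001, 0, 0.002, 0, 0, 0, 0]
    - [-0.001, 0, 0.002, 0, 0, 0, 0]

```text
clock: 23.77
tcp_pos: [0.6492, -0.1566, 0.0454]
orientation: [179.7, -0.4, 94.1]
contact_force: [-5.5, -14.7, 15.7]
grip_width: 0.268
grip_force: 30.0
```

```bash
python3 k.py | head -3; python3 - <<'E'
from h import *
f=wrist(); P=f["xyz"]; S=f["hsv"][...,1]; ok=f["range_z"]>0
b=ok&(S<50)&(P[...,2]>.15)&(abs(P[...,0]-.643)<.02)&(P[...,1]<-.03); print("blade top",P[b].min(0),P[b].max(0))
s=ok&(abs(P[...,2]-.158)<.004)&(S>50)&(abs(P[...,0]-.641)<.02); print("stud top near edge y",np.percentile(P[s][:,1],[1,5]))
g=grab_frame("top"); M=cv2.Rodrigues(g["rvec"])[0]
hs=cv2.cvtColor(g["frame"],cv2.COLOR_RGB2HSV)
for p in([.6333,.059,.062],[.6298,.1035,.062]):
    c=M@p+g["tvec"]; u,v=int(g["fx"]*c[0]/c[2]+g["cx"]),int(g["fy"]*c[1]/c[2]+g["cy"]); print("bolt px",u,v,hs[v,u])
E
```

```text
[ 0.64916851 -0.15658388  0.0454222 ] [ -4.89139658 -14.81883106  15.90772714] [-2.29374705  0.98129918  0.04929635] [179.68780657  -0.36605855  94.1314026 ]
stock top world z = a*x+b [0.00132628 0.06742092]
stock ((646.3006591796875, -118.14491271972656), (40.01683044433594, 77.33415222167969), 4.121870517730713)
blade top [ 0.62304422 -0.13686111  0.15000831] [ 0.662953   -0.13122747  0.15168649]Traceback (most recent call last):
  File "<stdin>", line 4, in <module>
    return _quantile_unchecked(
        a, q, axis, out, overwrite_input, method, keepdims, weights)
    return _ureduce(a,
                    func=_quantile_ureduce_func,
    ...<5 lines>...
                    overwrite_input=overwrite_input,
                    method=method)
    r = func(a, **kwargs)
    result = _quantile(arr,
                       quantiles=q,
    ...<2 lines>...
                       out=out,
                       weights=wgt)
    slices_having_nans = np.isnan(arr[-1, ...])
                                  ~~~^^^^^^^^^
IndexError: index -1 is out of bounds for axis 0 with size 0
```

```bash
python3 -c "
from station import bot, grab_frame
print(bot.sign_off())"
```

```text
the job is handed in; nothing more can be done
None
```

I handed the job in at about 24 s: both bolts measured home in the plate holes (the first caught a rim and was realigned), and the square is gripped and pressed against the stud (about 15 N) and the plate (about 20 N); I viewed 12 pictures, two over the limit, and checked that final contact by force and depth readings only.

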